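# Palette pile back into the vanity organiser

### The job

Pick up the three slim powder palettes together as one pile and put them away in the snug bay of the white organiser. Tip the pile in: let one end down first along an end wall while the other end is still above the rim, then lay it level and keep hold until it lies flat on the bay's floor, as the powder cracks when dropped. All three must end fully home and flat, stacked in the bay; leave everything else where it stands.

Things in the scene. Friction and masses are not known exactly. Their poses are not given: they have to be found in the camera images.
- organiser: white moulded vanity organiser, fixed, 72.5 mm along its x, 139 mm along its y: an open-topped palette bay and, beyond the bay's end wall at +y, a well of lipsticks; beyond the end wall at -y it is free. Origin: under the centre of the bay (not of the whole), on the dresser top, z up. Walls 4 mm thick, rounded rims 28 mm above the origin
- bay_floor (a point): centre of the bay's floor, 4 mm above the organiser's origin, axes as the organiser. Inside the bay measures 64.5 mm (x) by 91 mm (y), 24 mm deep. End walls (facing y) are whole; each side wall (facing x) has a centred finger cut-out 50 mm wide, open down to the floor, so that fingers holding the pile by its long sides pass; the floor plate ends 36 mm either side in x
- wall_foot_free (a point): foot of the bay's end wall at -y (the free end), middle of the inside edge, at bay floor height
- wall_foot_well (a point): foot of the bay's end wall at +y (the lipstick end), middle of the inside edge, at bay floor height
- lipsticks (a point): top of the middle one of three lipsticks standing in a row along x in the well, fixed, each 18 mm across, 67.5 mm from the bay's centre, tops 73 mm above the dresser: keep the gripper off them
- palette_low: lowest of three alike slim black rectangular powder palettes, closed, rigid, 60 x 86 x 9 mm, about 40 to 75 g each, flat in a 27 mm tall pile on the dresser top, flush within 1 to 2 mm; origin at the centre of its underside; its short side (60 mm) runs along its own x, its long side (86 mm) along its own y, z up
- palette_mid: the middle palette, as the lowest; origin at the centre of its underside; its short side (60 mm) runs along its own x, its long side (86 mm) along its own y, z up
- palette_top: the top palette, as the lowest; origin at the centre of its underside; its short side (60 mm) runs along its own x, its long side (86 mm) along its own y, z up
- low_end_a (a point): middle of the lowest palette's bottom edge at its -y end (43 mm from its origin)
- low_end_b (a point): middle of the lowest palette's bottom edge at its +y end (43 mm from its origin)
- watch: stainless steel watch lying on its side, crown up, bracelet closed, about 70 x 56 mm and 40 mm tall; origin under its middle; a bystander
- perfume: square glass perfume bottle with a wooden cap, 30 x 54 mm and 96 mm tall, standing out to one side; origin under its centre; a bystander
- balm_tin: round aluminium balm tin, 50 mm across, 16 mm tall, out to the other side; origin under its centre; a bystander
- ring_cone: white ceramic ring cone, 68 mm across, 92 mm tall, on the tray; origin under its centre; a bystander
- roll_on: glass roll-on bottle with steel cap, 25 mm across, 83 mm tall, on the tray; origin under its centre; a bystander
- walnut_bowl: walnut bowl, 104 mm across, 42 mm tall, on the tray; origin under its centre; a bystander
- glasses_case: black plastic sunglasses case with clip-on lid, closed, 66 x 164 mm, 49 mm tall, on the tray; origin under its centre; a bystander
- tray: shallow aluminium tray at the far side of the dresser, 200 x 400 mm, rim 14 mm, fixed; origin under its centre
There are look-alikes about, which are no part of the job. There is more than one size of the organiser; the job needs the larger. What is shaped like the palette_top but orange is not meant.

How it is judged:
On the way, in this order (a step that is already met when the one before it is completed fails the run):
1. the three palettes are lifted clear of the dresser together, as one pile (height (world z) of palette_low above 0.035 m and distance between palette_low and palette_mid below 0.015 m and distance between palette_mid and palette_top below 0.015 m), for 0.1 s.
2. the pile is tipped in: the low end of the lowest palette is within 20 mm of the foot of one end wall of the bay while its other end is still above the rim, the pile still together (((distance between low_end_a and wall_foot_free below 0.02 m and z of low_end_b in the frame of organiser above 0.028 m) or (distance between low_end_a and wall_foot_well below 0.02 m and z of low_end_b in the frame of organiser above 0.028 m) or (distance between low_end_b and wall_foot_free below 0.02 m and z of low_end_a in the frame of organiser above 0.028 m) or (distance between low_end_b and wall_foot_well below 0.02 m and z of low_end_a in the frame of organiser above 0.028 m)) and distance between palette_low and palette_mid below 0.015 m and distance between palette_mid and palette_top below 0.015 m), for 0.1 s.
3. the pile lies flat in the bay, the lowest palette within 5 mm of the bay floor, while the fingers still hold a palette (horizontal distance between each of palette_low, palette_mid, palette_top and bay_floor below 0.008 m and z of each of palette_low, palette_mid, palette_top in the frame of organiser below 0.0255 m and angle between each of palette_low, palette_mid, palette_top's own z axis and vertical below 0.08 rad and angle between the y axis of each of palette_low, palette_mid, palette_top and the y axis of organiser, either way round below 0.1 rad and (contact force between the fingers and palette_low above 0.5 N or contact force between the fingers and palette_mid above 0.5 N or contact force between the fingers and palette_top above 0.5 N) and z of palette_low in the frame of organiser below 0.009 m), for 0.1 s.
At the end, for the whole second after the job is handed in: all three palettes lie in the bay at rest: centre within 8 mm of the bay's centre, long sides along the bay within 0.10 rad, level within 0.08 rad, and stacked down home (no underside more than 21.5 mm above the bay floor; the top one's is 18 mm when home) (horizontal distance between each of palette_low, palette_mid, palette_top and bay_floor below 0.008 m and z of each of palette_low, palette_mid, palette_top in the frame of organiser below 0.0255 m and angle between each of palette_low, palette_mid, palette_top's own z axis and vertical below 0.08 rad and angle between the y axis of each of palette_low, palette_mid, palette_top and the y axis of organiser, either way round below 0.1 rad and linear speed of each of palette_low, palette_mid, palette_top below 0.02 m/s); the robot touches nothing.
It fails at once if a bystander (watch, perfume, balm tin, ring cone, roll-on, bowl or glasses case) is shifted by more than 25 mm (distance of any of watch, perfume, balm_tin, ring_cone, roll_on, walnut_bowl, glasses_case from where it was at the start of the episode above 0.025 m).
It fails at once if a bystander is knocked over (angle between any of watch, perfume, balm_tin, ring_cone, roll_on, walnut_bowl, glasses_case's own z axis and vertical above 0.5 rad).
It also fails if it takes over 43 s, if anything falls off the work surface, if the arm or the gripper's body presses on something with over 40 N, if the wrist force passes 120 N, or if a joint passes its speed limit or range.

### The arm

A 6-joint arm with a two-finger parallel gripper is mounted at the origin on the work surface. World frame = base frame: x ahead of the robot, y to its left, z up, the work surface at z = 0. Lengths are in m, angles in rad, forces in N, time in s.
With the tool pointing down it reaches from about 0.35 to 0.85 m from the base axis. Payload 8.1 kg.
Tool frame: the origin (TCP) lies midway between the tips of the shut fingers; the grasp point (between the pads) lies 19 mm behind it (grip_point_offset is the distance from the TCP to the grasp point, in m); z points along the fingers, y is the line along which they close (so a half turn about z gives the same grasp; the last joint's range is limited). The gripper opens to 85 mm and grips with 20 to 120 N. Pads are 22 mm wide; open, the fingers measure 114 mm over their backs; the gripper's body (76 mm by 85 mm) begins 54 mm behind the grasp point. The pads swing forward as they close: fully open they stand 13 mm farther back than shut.
Start: joints at [1.169, 0.13, 1.488, -0, 1.523, -0.085], TCP at [0.187, 0.57, 0.231] pointing down, gripper open.
Joint ranges: [-2.96, 2.96], [-0.89, 2.26], [0.02, 2.5], [-1.34, 4.48], [0, 2.73], [-2.66, 2.66]. Speed limits (rad/s): [2.39, 2.39, 2.79, 3.14, 3.14, 3.14].

### API

Orientations are given as a 3x3 rotation matrix whose columns are the frame's x, y, z axes.
In Python, from station import get_state, get_image, camera_model, close_job, trace, grip_point_offset gives the robot as it stands.
- The arm moves only by the tool move_arm, never from a script. Its argument "rows" is a list of rows, each an object of numbers: "x", "y", "z": the shift along the tool's x, y, z in units of 40 mm (1.0 is 40 mm); "rx", "ry", "rz": the turn, a rotation vector about the tool's x, y, z in rad; "fingers": the opening, from 0 (shut) to 1 (fully open). A call has 1 to 8 rows; each row shifts and turns the commanded pose from where the row before left it, along the tool's axes as they then stand; what a row does not reach is not made up. A row lasts 1/12 s, in which the tool goes at most 41.7 mm and 7.16 degrees, less where a joint would pass 70% of its speed; a pose out of reach is approached as far as the arm can. A call is refused whole if a number of a shift passes 1 or a number of a turn 0.125, either way. A call with a gripper value outside its range is refused whole. The fingers move at their own pace and stop on an object; "newtons" is the grip in N (left out, the last holds). Time passes only in rows, so rows that do not move let the fingers close. It gives the time, the measured TCP pose, the force, the opening and the grip force at its end, in the units of the state.
- get_state(): the state, without advancing time (a new reading comes with each control period).
- get_image(name): name is "scene" or "top"; returns the picture (384x512x3 uint8, red, green, blue); there is no depth.
- camera_model(name): a dict with "fx", "fy", "cx", "cy" (pixels), "position" and "orientation" of the camera in the world. Camera axes: x right, y down, z forward; pixel columns grow to the right and rows downward; lengths in m; the calibration is good to about 2 mm. A picture is of the moment at which its call begins. camera_model takes no time and is no camera call.
- close_job(): hands the job in; it is judged then, once.
Trained networks look in the newest picture that a camera, given by its name, has taken for a name from the list of things; names that differ only in an ending like _2 or _b are one class to them, and where a whole thing is asked for, a point or a joint stands for the part that bears it (a point fixed in the world has none). Each returns a list of dicts, best first, with "confidence" (0 to 1); they miss things now and then, are a little off and sometimes report something else, mostly with a low value. They report only what shows in the picture. A call takes as long as a camera call. They do not tell look-alikes from the thing itself.
- trace(camera, thing): "mask" (384x512 bool, what is visible of it) and "location" ([column, row] in pixels, amid what is visible of it).
The state is a dict: "clock": time; "joint_pos": joint angles; "qvel": joint speeds; "joint_torque": joint torques, N m; "eef_pos": TCP position; "eef_rot": TCP orientation; "ft_force": force on the tool from outside, world axes, zero at the start; "ft_torque": the same for the moment, N m; "grip_width": finger opening in m; "finger_force": force on a finger pad.
Only numpy, scipy, OpenCV 4.12 (cv2) and the standard library are available. Lean on these libraries where they do the work, as an engineer would, in place of code of your own. Each camera call takes 0.05 s, during which the arm holds its last target. There are 200 camera calls.

## Working session

There is one attempt and no reset: what is moved stays moved. The work goes in short steps, Python scripts to look and compute and a tool call to move; the robot and the scene stay as the last step left them, time stands still between calls to the robot, and variables do not carry over. Pictures are saved under pics/ and viewed, at most 12 in all, crops included, and the job is handed in when it is done.

Besides the shell and the picture viewer there is one more tool, called after "Call:" by a JSON object that holds its "method" and its "body". move_arm: Moves the arm, as the interface text tells. Its arguments: {"type":"object","properties":{"rows":{"type":"array","items":{"type":"object","properties":{"x":{"type":"number"},"y":{"type":"number"},"z":{"type":"number"},"rx":{"type":"number"},"ry":{"type":"number"},"rz":{"type":"number"},"fingers":{"type":"number"}}}},"newtons":{"type":"number"}},"required":["rows"]}

```bash
mkdir -p pics
python3 - <<'E'
from station import *
import cv2,numpy as np
a=get_image("scene");b=get_image("top")
cv2.imwrite("pics/s.png",cv2.cvtColor(a,cv2.COLOR_RGB2BGR));cv2.imwrite("pics/t.png",cv2.resize(cv2.cvtColor(b,cv2.COLOR_RGB2BGR),(800,600),interpolation=cv2.INTER_CUBIC))
for c in("scene","top"):
  m=camera_model(c);print(c,m)
  for n in("organiser","palette_top","palette_low","lipsticks"):
    try:
      for d in trace(c,n)[:4]:
        ys,xs=np.where(d["mask"]);print(n,round(d["confidence"],2),d["location"],xs.min(),xs.max(),ys.min(),ys.max(),len(xs))
    except Exception as e: print(n,e)
s=get_state();print({k:np.round(v,3).tolist() for k,v in s.items()},grip_point_offset)
E
```

```text
scene {'fx': 418.7935906469887, 'fy': 418.7935906469887, 'cx': 253.7619311431372, 'cy': 193.51833659159732, 'position': array([ 1.14353368, -0.70606211,  0.81613359]), 'orientation': array([[ 0.78966647,  0.38981801, -0.47378136],
       [ 0.61350583, -0.50940264,  0.60342319],
       [-0.00612024, -0.76717069, -0.64141381]])}
organiser 0.95 [195.0, 233.0] 163 219 205 256 1391
organiser 0.55 [153.5, 221.5] 133 168 204 233 513
palette_top 0.81 [313.3, 150.6] 300 327 146 158 306
palette_top 0.63 [276.8, 152.5] 262 284 143 160 269
palette_low 0.43 [280.7, 218.2] 279 289 203 231 275
palette_low 0.24 [290.3, 235.5] 219 358 183 306 5294
lipsticks 0.98 [150.5, 219.8] 132 168 203 233 533
lipsticks 0.57 [196.7, 235.5] 163 219 204 256 1410
top {'fx': 362.72303030425337, 'fy': 362.72303030425337, 'cx': 261.4854172068187, 'cy': 191.61905777276314, 'position': array([0.50111466, 0.02555586, 1.12702895]), 'orientation': array([[-0.02667892, -0.99542357,  0.09176135],
       [-0.99955894,  0.02536618, -0.01544286],
       [ 0.01304455, -0.09213288, -0.99566127]])}
organiser 0.77 [334.5, 259.5] 320 353 249 271 495
organiser 0.65 [326.0, 216.5] 302 348 204 229 1101
palette_top 0.74 [182.4, 234.3] 166 196 225 248 584
palette_top 0.66 [149.8, 207.5] 132 164 191 221 563
palette_top 0.49 [267.7, 243.5] 260 272 240 246 51
lipsticks 0.91 [335.7, 259.9] 321 352 249 271 475
lipsticks 0.88 [325.9, 213.9] 302 348 204 230 1131
lipsticks 0.3 [229.6, 162.1] 222 242 151 172 362
{'clock': 0.5, 'joint_pos': [1.169, 0.13, 1.488, -0.0, 1.523, -0.085], 'qvel': [0.001, -0.002, 0.001, -0.0, -0.001, -0.001], 'joint_torque': [-0.001, -56.871, -50.036, -0.0, 0.003, -0.0], 'eef_pos': [0.187, 0.57, 0.231], 'eef_rot': [[-0.95, 0.312, -0.0], [0.312, 0.95, -0.0], [-0.0, -0.0, -1.0]], 'ft_force': [-0.26, 0.022, 1.622], 'ft_torque': [0.033, 0.017, 0.035], 'finger_force': 0.0, 'grip_width': 0.086} 0.0187
```

View pics/t.png

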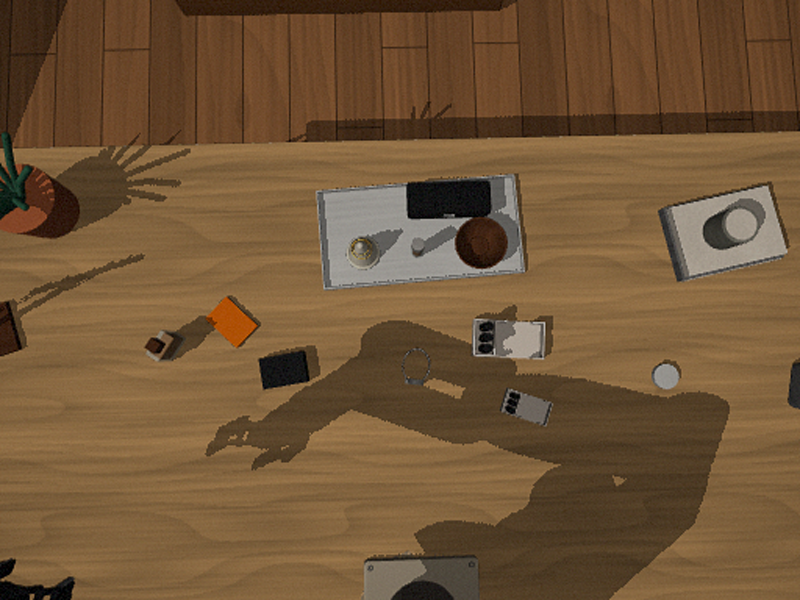

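View pics/s.png

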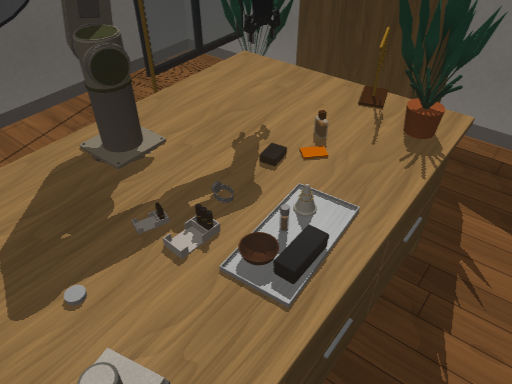

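Candidates in the top view (512 px grid):
- Black pile at (182,234), which I choose. The orange palette at (150,207) is the decoy.
- Organisers: the larger one at (326,216), which I choose, and the smaller at (335,260).

Next is a close crop and a pose fit.

```bash
cat > fit.py <<'E'
from station import *
import cv2,numpy as np
from scipy.optimize import minimize
CM={c:camera_model(c) for c in("scene","top")}
def proj(c,P):
    m=CM[c];q=(np.asarray(P)-m["position"])@m["orientation"]
    return np.c_[m["fx"]*q[:,0]/q[:,2]+m["cx"],m["fy"]*q[:,1]/q[:,2]+m["cy"]]
def ray(c,uv,z):
    m=CM[c];d=m["orientation"]@np.array([(uv[0]-m["cx"])/m["fx"],(uv[1]-m["cy"])/m["fy"],1]);p=m["position"];return p+d*(z-p[2])/d[2]
def box(x0,x1,y0,y1,z0,z1): return np.array([[x,y,z] for x in(x0,x1) for y in(y0,y1) for z in(z0,z1)])*1e-3
def cyl(x,y,r,z0,z1): return np.array([[x+r*np.cos(t),y+r*np.sin(t),z] for t in np.linspace(0,6.28,16) for z in(z0,z1)])*1e-3
PILE=[box(-30,30,-43,43,0,27)]
ORG=[box(-36.2,36.2,-49.5,89.5,0,4),box(-36.2,36.2,-49.5,-45.5,0,28),box(-36.2,36.2,45.5,49.5,0,28),box(-36.2,36.2,85.5,89.5,0,28)]
ORG+=[box(s*34.2-2,s*34.2+2,a,b,0,28) for s in(-1,1) for a,b in((-49.5,-25),(25,89.5))]
LIP=[cyl(x,67.5,9,4,73) for x in(-20,0,20)]
def rend(c,parts,p,S=4,win=None):
    x0,y0,x1,y1=win;im=np.zeros(((y1-y0)*S,(x1-x0)*S),np.uint8)
    ca,sa=np.cos(p[2]),np.sin(p[2]);R=np.array([[ca,-sa,0],[sa,ca,0],[0,0,1]])
    for q in parts:
        uv=(proj(c,q@R.T+[p[0],p[1],0])+.5-[x0,y0])*S-.5
        cv2.fillConvexPoly(im,cv2.convexHull(np.round(uv*16).astype(np.int32)),1,shift=4)
    return cv2.resize(im.astype(np.float32),(x1-x0,y1-y0),interpolation=cv2.INTER_AREA)
def fit(obs,parts,p0):
    def cost(p): return sum(np.abs(rend(c,parts,p,win=w)-M).sum() for c,(w,M) in obs.items())
    best=min((minimize(cost,p,method="Nelder-Mead",options=dict(initial_simplex=[p,p+[.008,0,0],p+[0,.008,0],p+[0,0,.1]],xatol=1e-5,fatol=.01)) for p in (np.array(p0)+[0,0,d] for d in(-.15,0,.15))),key=lambda r:r.fun)
    return best.x,best.fun
E
python3 - <<'E'
from fit import *
T=cv2.imread("pics/t.png");im={c:get_image(c) for c in("scene","top")}
W={"p":{"top":(155,215,210,260),"scene":(250,135,295,172)},"o":{"top":(292,195,360,238),"scene":(155,195,228,265)}}
rows=[]
for k in W:
  for c,w in W[k].items():
    s=im[c][w[1]:w[3],w[0]:w[2]];rows.append(cv2.resize(s,(400,300),interpolation=cv2.INTER_CUBIC))
cv2.imwrite("pics/crop.png",cv2.cvtColor(np.vstack([np.hstack(rows[:2]),np.hstack(rows[2:])]),cv2.COLOR_RGB2BGR))
for k,name,parts,guess in(("p","palette_top",PILE,(182,234)),("o","organiser",ORG+LIP,(326,216))):
  g=ray("top",guess,.02)
  obs={}
  for c,w in W[k].items():
    x0,y0,x1,y1=w
    mk=[d["mask"][y0:y1,x0:x1].astype(np.float32) for nm in ([name] if k=="p" else [name,"lipsticks"]) for d in trace(c,nm) if x0<d["location"][0]<x1 and y0<d["location"][1]<y1]
    print(k,c,[m.sum() for m in mk])
    if mk: obs[c]=(w,np.max(mk,axis=0))
  for y in ([-1.5,1.6] if k=="p" else [1.65]):
    print(k,g,"both",fit(obs,parts,[g[0],g[1],y]),*[(c,fit({c:obs[c]},parts,[g[0],g[1],y])) for c in obs])
E
```

```text
p top [np.float32(603.0)]
p scene []
p [0.48060509 0.25211974 0.02      ] both (array([ 0.47292419,  0.25688576, -2.9713227 ]), np.float64(44.8125)) ('top', (array([ 0.47292419,  0.25688576, -2.9713227 ]), np.float64(44.8125)))
p [0.48060509 0.25211974 0.02      ] both (array([0.47285522, 0.25706994, 0.17344043]), np.float64(44.75)) ('top', (array([0.47285522, 0.25706994, 0.17344043]), np.float64(44.75)))
o top [np.float32(1097.0), np.float32(1088.0)]
o scene [np.float32(1369.0), np.float32(1397.0)]
o [ 0.5233845  -0.18656252  0.02      ] both (array([ 0.52031292, -0.2037571 , -0.06884431]), np.float64(132.875)) ('top', (array([ 0.52361037, -0.16380043,  3.06840192]), np.float64(39.9375))) ('scene', (array([ 0.51995839, -0.20405019, -0.06307706]), np.float64(87.3125)))
```

View pics/crop.png

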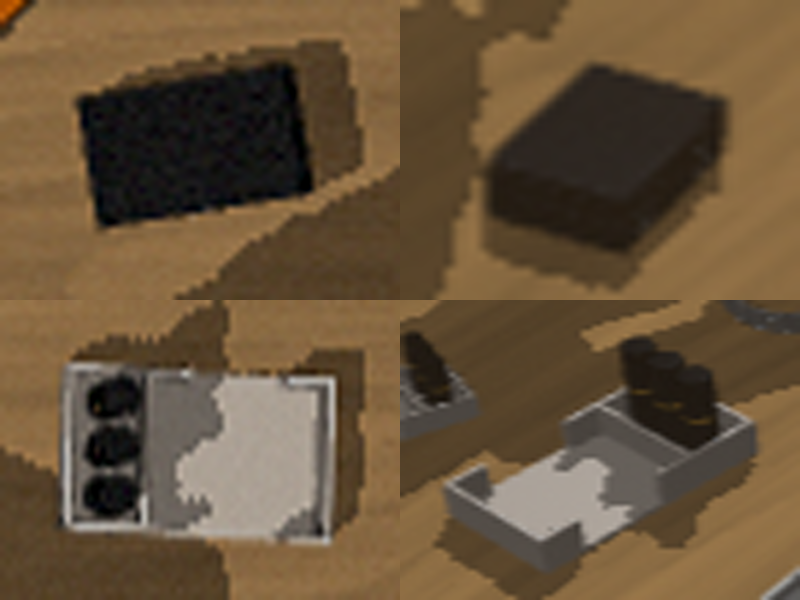

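The crop shows a black pile with no orange part. The larger organiser has its lipsticks on the left (+y) side and its bay toward -y. I'll refine the poses with colour masks.

```bash
cat > meas.py <<'E'
from fit import *
W={"p":{"top":(155,215,210,260),"scene":(250,135,295,172)},"o":{"top":(292,195,360,238),"scene":(155,195,228,265)}}
def big(m,seed):
    n,l,st,_=cv2.connectedComponentsWithStats(m.astype(np.uint8),connectivity=4);return (l==1+st[1:,4].argmax()).astype(np.float32)
E
python3 - <<'E'
from meas import *
im={c:get_image(c).astype(float) for c in("scene","top")}
out=[]
for k,parts,g in(("p",PILE,[.473,.257,.17]),("o",ORG+LIP,[.52,-.204,-.065])):
  obs={}
  for c,w in W[k].items():
    s=im[c][w[1]:w[3],w[0]:w[2]];mx,mn=s.max(2),s.min(2)
    rel=(mx-mn)/np.maximum(mx,1)
    if k=="p": m=(mx<(45 if c=="top" else 62))
    else: m=(rel<.3)|(mx<40)
    m=big(m,0);obs[c]=(w,m)
    s2=s.copy()
    p=g
    out.append((s,m,c,w))
  r=fit(obs,parts,g);print(k,"both",r)
  for c in obs:print(c,obs[c][1].sum(),fit({c:obs[c]},parts,g))
  for i,c in enumerate(obs):
    s,m,_,w=out[-2+i];rr=rend(c,parts,r[0],win=w)
    v=np.dstack([255*m,255*rr,s[:,:,0]]).astype(np.uint8);out[-2+i]=cv2.resize(v,(400,300),interpolation=cv2.INTER_NEAREST)
cv2.imwrite("pics/ov.png",np.vstack([np.hstack(out[:2]),np.hstack(out[2:])]))
E
```

```text
p both (array([0.47380141, 0.25426054, 0.16183958]), np.float64(73.5625))
top 593.0 (array([0.4737423 , 0.25433742, 0.15743008]), np.float64(33.125))
scene 410.0 (array([0.4735342 , 0.25225464, 0.21863601]), np.float64(35.625))
o both (array([ 0.52022939, -0.20427199, -0.07376576]), np.float64(138.5625))
top 1112.0 (array([ 0.52028802, -0.20361373, -0.07359058]), np.float64(35.5))
scene 1402.0 (array([ 0.52025298, -0.20533957, -0.07539999]), np.float64(96.6875))
```

View pics/ov.png

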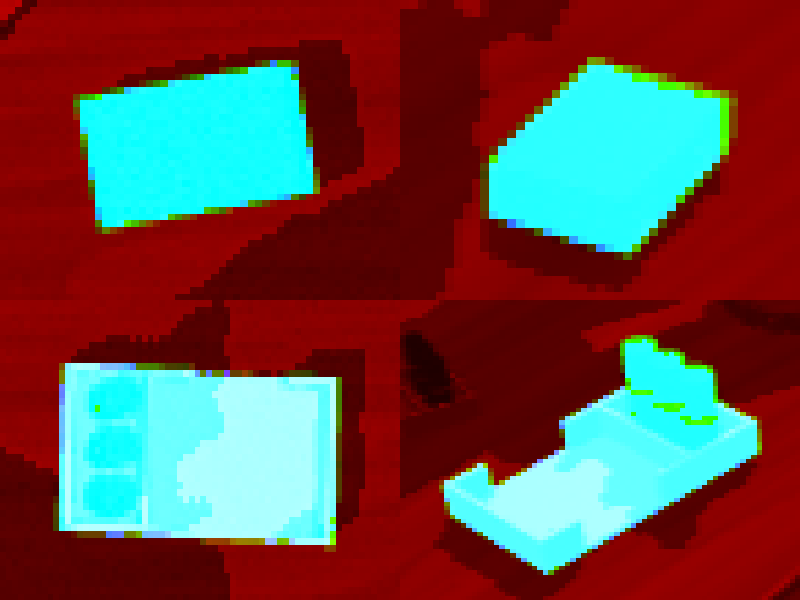

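Pile at (0.474, 0.254), yaw 0.16. Bay at (0.520, -0.204), yaw -0.074, with the lipsticks toward +y. Both fits overlay the masks well, and the sizes agree. First I turn the tool to the pile.

Call:
{"method": "move_arm", "body": {"rows": [{"rz":0.12,"fingers":1},{"rz":0.12},{"rz":0.12},{"rz":0.12},{"rz":0.12},{"rz":0.12},{"rz":0.12},{"rz":0.12}], "newtons": 60}}

```text
invalid input at $.rows[0]: expected keys x, y, z, rx, ry, rz, fingers
```

Call:
{"method": "move_arm", "body": {"rows": [{"rz":0.12},{"rz":0.01},{}]}}

```text
invalid input at $.rows[0]: expected keys x, y, z, rx, ry, rz, fingers
```

```bash
cat > go.py <<'E'
import sys,numpy as np
from station import get_state
from scipy.spatial.transform import Rotation as Ro
def go(pos,yaw,tilt=0):
    # target: tool y at yaw in world xy, z down, then turned tilt about own y
    s=get_state();R=s["eef_rot"]
    y=np.array([np.cos(yaw),np.sin(yaw),0]);z=np.array([0,0,-1.]);T=np.c_[np.cross(y,z),y,z]@Ro.from_rotvec([0,tilt,0]).as_matrix()
    d=R.T@(np.array(pos)-s["eef_pos"])/.04
    print("t",s["clock"],"pos",s["eef_pos"].round(4),"shift(units)",d.round(3),"turn",Ro.from_matrix(R.T@T).as_rotvec().round(4),"w",round(s["grip_width"],4),"F",s["ft_force"].round(1),round(float(s["finger_force"]),1))
if __name__=="__main__":
    a=[float(v) for v in sys.argv[1:]];go(a[:3],*a[3:])
E
python3 go.py .4738 .2543 .12 .162
```

```text
t 1.0 pos [0.1869 0.5702 0.2313] shift(units) [-9.276 -5.269  2.782] turn [-0.    -0.     1.092] w 0.0852 F [0.4 0.  0.6] 0.0
```

Call:
{"method": "move_arm", "body": {"rows": [{"x":0,"y":0,"z":0,"rx":0,"ry":0,"rz":0.12,"fingers":1},{"x":0,"y":0,"z":0,"rx":0,"ry":0,"rz":0.12,"fingers":1},{"x":0,"y":0,"z":0,"rx":0,"ry":0,"rz":0.12,"fingers":1},{"x":0,"y":0,"z":0,"rx":0,"ry":0,"rz":0.12,"fingers":1},{"x":0,"y":0,"z":0,"rx":0,"ry":0,"rz":0.12,"fingers":1},{"x":0,"y":0,"z":0,"rx":0,"ry":0,"rz":0.12,"fingers":1},{"x":0,"y":0,"z":0,"rx":0,"ry":0,"rz":0.12,"fingers":1},{"x":0,"y":0,"z":0,"rx":0,"ry":0,"rz":0.12,"fingers":1}], "newtons": 60}}

```text
clock: 1.67
eef_pos: [0.1869, 0.5702, 0.2313]
eef_rot: [[-0.284, 0.959, 0.0], [0.959, 0.284, -0.0], [-0.0, 0.0, -1.0]]
ft_force: [-0.5, -0.7, 0.1]
grip_width: 0.0856
finger_force: 0.0
```

Call:
{"method": "move_arm", "body": {"rows": [{"x":0,"y":0,"z":0,"rx":0,"ry":0,"rz":0.12,"fingers":1},{"x":0,"y":0,"z":0,"rx":0,"ry":0,"rz":0.012,"fingers":1},{"x":0,"y":0,"z":0,"rx":0,"ry":0,"rz":0,"fingers":1}]}}

```text
clock: 1.92
eef_pos: [0.1869, 0.5702, 0.2313]
eef_rot: [[-0.164, 0.986, 0.0], [0.986, 0.164, 0.0], [0.0, 0.0, -1.0]]
ft_force: [0.0, 0.1, 0.1]
grip_width: 0.0857
finger_force: 0.0
```

```bash
python3 go.py .4738 .2543 .12 .162
```

```text
t 1.9167 pos [0.1869 0.5702 0.2313] shift(units) [-8.965  5.781  2.782] turn [ 0.     -0.      0.0026] w 0.0857 F [0.  0.1 0.1] 0.0
```

Call:
{"method": "move_arm", "body": {"rows": [{"x":-0.75,"y":0.48,"z":0,"rx":0,"ry":0,"rz":0,"fingers":1},{"x":-0.75,"y":0.48,"z":0,"rx":0,"ry":0,"rz":0,"fingers":1},{"x":-0.75,"y":0.48,"z":0,"rx":0,"ry":0,"rz":0,"fingers":1},{"x":-0.75,"y":0.48,"z":0,"rx":0,"ry":0,"rz":0,"fingers":1},{"x":-0.75,"y":0.48,"z":0,"rx":0,"ry":0,"rz":0,"fingers":1},{"x":-0.75,"y":0.48,"z":0,"rx":0,"ry":0,"rz":0,"fingers":1},{"x":-0.75,"y":0.48,"z":0,"rx":0,"ry":0,"rz":0,"fingers":1},{"x":-0.75,"y":0.48,"z":0,"rx":0,"ry":0,"rz":0,"fingers":1}]}}

```text
clock: 2.58
eef_pos: [0.3781, 0.3567, 0.2315]
eef_rot: [[-0.166, 0.986, 0.0], [0.986, 0.166, 0.0], [0.0, 0.0, -1.0]]
ft_force: [0.2, 0.7, -0.7]
grip_width: 0.085
finger_force: 0.0
```

Call:
{"method": "move_arm", "body": {"rows": [{"x":-0.75,"y":0.48,"z":0,"rx":0,"ry":0,"rz":0,"fingers":1},{"x":-0.75,"y":0.48,"z":0,"rx":0,"ry":0,"rz":0,"fingers":1},{"x":-0.75,"y":0.48,"z":0,"rx":0,"ry":0,"rz":0,"fingers":1},{"x":-0.71,"y":0.5,"z":0,"rx":0,"ry":0,"rz":0,"fingers":1},{"x":0,"y":0,"z":0.9,"rx":0,"ry":0,"rz":0,"fingers":1},{"x":0,"y":0,"z":0.9,"rx":0,"ry":0,"rz":0,"fingers":1},{"x":0,"y":0,"z":0.9,"rx":0,"ry":0,"rz":0,"fingers":1},{"x":0,"y":0,"z":0,"rx":0,"ry":0,"rz":0,"fingers":1}]}}

```text
clock: 3.25
eef_pos: [0.4681, 0.2512, 0.1153]
eef_rot: [[-0.164, 0.986, -0.012], [0.986, 0.164, -0.005], [-0.003, -0.012, -1.0]]
ft_force: [-1.1, 0.1, -1.7]
grip_width: 0.0854
finger_force: 0.0
```

```bash
python3 go.py .4738 .2543 -.0015 .162
python3 - <<'E'
from fit import *
a=get_image("scene")[90:190,220:340]
b=get_image("top")[200:270,150:220]
cv2.imwrite("pics/g1.png",cv2.cvtColor(np.hstack([cv2.resize(a,(480,400),interpolation=cv2.INTER_CUBIC),cv2.resize(b,(320,400),interpolation=cv2.INTER_CUBIC)]),cv2.COLOR_RGB2BGR))
E
```

```text
t 3.25 pos [0.4681 0.2512 0.1153] shift(units) [0.06  0.188 2.917] turn [-0.0121  0.0028  0.003 ] w 0.0854 F [-1.1  0.1 -1.7] 0.0
```

View pics/g1.png

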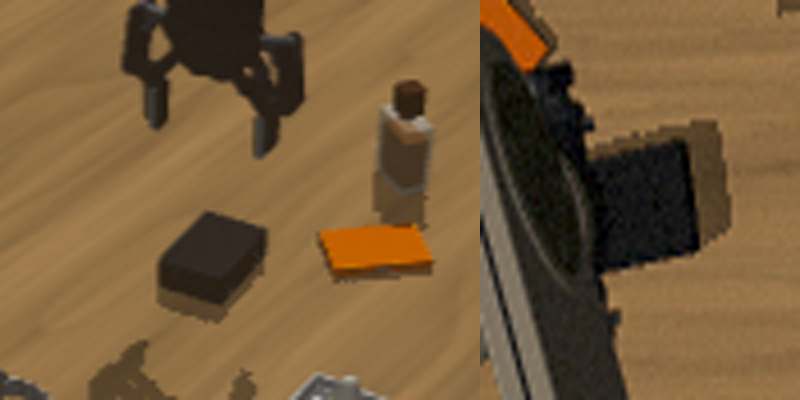

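The gripper is above the pile with its fingers straddling it, and the orange palette and the perfume are clear. The arm was still settling, so I descend and correct.

Call:
{"method": "move_arm", "body": {"rows": [{"x":0,"y":0,"z":0,"rx":0,"ry":0,"rz":0,"fingers":1},{"x":0,"y":0,"z":0.9,"rx":0,"ry":0,"rz":0,"fingers":1},{"x":0,"y":0,"z":0.5,"rx":0,"ry":0,"rz":0,"fingers":1},{"x":0,"y":0,"z":0,"rx":0,"ry":0,"rz":0,"fingers":1},{"x":0,"y":0,"z":0,"rx":0,"ry":0,"rz":0,"fingers":1},{"x":0,"y":0,"z":0,"rx":0,"ry":0,"rz":0,"fingers":1}]}}

```text
clock: 3.85
eef_pos: [0.4748, 0.2547, 0.0705]
eef_rot: [[-0.162, 0.987, 0.004], [0.987, 0.162, 0.002], [0.001, 0.004, -1.0]]
ft_force: [0.4, 0.8, 0.4]
grip_width: 0.0856
finger_force: 0.0
```

```bash
python3 go.py .4738 .2543 -.0015 .162
python3 - <<'E'
from fit import *
a=get_image("scene")[100:180,235:325]
cv2.imwrite("pics/g2.png",cv2.cvtColor(cv2.resize(a,(675,600),interpolation=cv2.INTER_CUBIC),cv2.COLOR_RGB2BGR))
E
```

```text
t 3.85 pos [0.4748 0.2547 0.0705] shift(units) [-0.008 -0.034  1.799] turn [ 0.0042 -0.001   0.0008] w 0.0856 F [0.4 0.8 0.4] 0.0
```

View pics/g2.png

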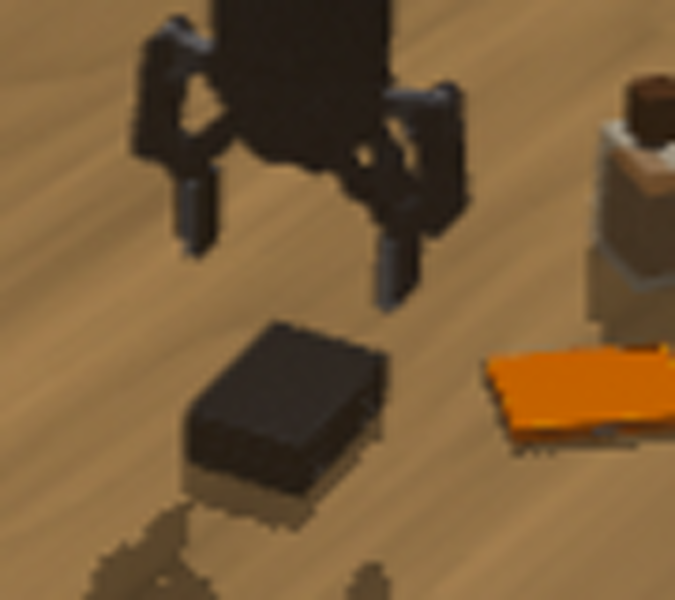

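Call:
{"method": "move_arm", "body": {"rows": [{"x":0,"y":0,"z":0.8,"rx":0,"ry":0,"rz":0,"fingers":1},{"x":0,"y":0,"z":0.6,"rx":0,"ry":0,"rz":0,"fingers":1},{"x":0,"y":0,"z":0,"rx":0,"ry":0,"rz":0,"fingers":1},{"x":0,"y":0,"z":0,"rx":0,"ry":0,"rz":0,"fingers":1},{"x":0,"y":0,"z":0,"rx":0,"ry":0,"rz":0,"fingers":1},{"x":0,"y":0,"z":0,"rx":0,"ry":0,"rz":0,"fingers":1},{"x":0,"y":0,"z":0,"rx":0,"ry":0,"rz":0,"fingers":1}]}}

```text
clock: 4.48
eef_pos: [0.4745, 0.2544, 0.0135]
eef_rot: [[-0.161, 0.987, 0.003], [0.987, 0.161, 0.001], [0.001, 0.003, -1.0]]
ft_force: [-0.3, -0.6, 0.3]
grip_width: 0.0856
finger_force: 0.0
```

```bash
python3 go.py .4738 .2543 -.0015 .162
```

```text
t 4.4833 pos [0.4745 0.2544 0.0135] shift(units) [-0.001 -0.019  0.376] turn [ 0.0034 -0.0008  0.0001] w 0.0856 F [-0.3 -0.6  0.3] 0.0
```

Call:
{"method": "move_arm", "body": {"rows": [{"x":0,"y":0,"z":0.37,"rx":0,"ry":0,"rz":0,"fingers":1},{"x":0,"y":0,"z":0,"rx":0,"ry":0,"rz":0,"fingers":1},{"x":0,"y":0,"z":0,"rx":0,"ry":0,"rz":0,"fingers":0.6},{"x":0,"y":0,"z":0,"rx":0,"ry":0,"rz":0,"fingers":0.6},{"x":0,"y":0,"z":0,"rx":0,"ry":0,"rz":0,"fingers":0.6},{"x":0,"y":0,"z":0,"rx":0,"ry":0,"rz":0,"fingers":0.6},{"x":0,"y":0,"z":0,"rx":0,"ry":0,"rz":0,"fingers":0.6},{"x":0,"y":0,"z":0,"rx":0,"ry":0,"rz":0,"fingers":0.6}], "newtons": 60}}

```text
clock: 5.15
eef_pos: [0.4736, 0.2541, -0.0024]
eef_rot: [[-0.161, 0.987, 0.001], [0.987, 0.161, 0.001], [0.0, 0.001, -1.0]]
ft_force: [-1.5, -0.7, 5.6]
grip_width: 0.0589
finger_force: 66.4
```

Call:
{"method": "move_arm", "body": {"rows": [{"x":0,"y":0,"z":0,"rx":0,"ry":0,"rz":0,"fingers":0.5},{"x":0,"y":0,"z":0,"rx":0,"ry":0,"rz":0,"fingers":0.5},{"x":0,"y":0,"z":0,"rx":0,"ry":0,"rz":0,"fingers":0.5},{"x":0,"y":0,"z":0,"rx":0,"ry":0,"rz":0,"fingers":0.5}]}}

```text
clock: 5.48
eef_pos: [0.4736, 0.254, -0.0024]
eef_rot: [[-0.161, 0.987, 0.001], [0.987, 0.161, 0.001], [0.0, 0.001, -1.0]]
ft_force: [-0.3, -0.7, 6.0]
grip_width: 0.059
finger_force: 66.4
```

```bash
python3 go.py .4738 .2543 -.0015 .162
```

```text
t 5.4833 pos [ 0.4736  0.254  -0.0024] shift(units) [ 0.005  0.006 -0.024] turn [ 0.0014 -0.0003  0.    ] w 0.059 F [-0.3 -0.7  6. ] 66.4
```

Call:
{"method": "move_arm", "body": {"rows": [{"x":0,"y":0,"z":-0.2,"rx":0,"ry":0,"rz":0,"fingers":0.5},{"x":0,"y":0,"z":-0.4,"rx":0,"ry":0,"rz":0,"fingers":0.5},{"x":0,"y":0,"z":-0.6,"rx":0,"ry":0,"rz":0,"fingers":0.5},{"x":0,"y":0,"z":-0.6,"rx":0,"ry":0,"rz":0,"fingers":0.5},{"x":0,"y":0,"z":-0.6,"rx":0,"ry":0,"rz":0,"fingers":0.5},{"x":0,"y":0,"z":-0.6,"rx":0,"ry":0,"rz":0,"fingers":0.5},{"x":0,"y":0,"z":-0.3,"rx":0,"ry":0,"rz":0,"fingers":0.5},{"x":0,"y":0,"z":0,"rx":0,"ry":0,"rz":0,"fingers":0.5}]}}

```text
clock: 6.15
eef_pos: [0.4749, 0.2546, 0.1323]
eef_rot: [[-0.161, 0.987, 0.006], [0.987, 0.161, 0.002], [0.001, 0.006, -1.0]]
ft_force: [-0.0, -0.5, -1.6]
grip_width: 0.0591
finger_force: 65.5
```

```bash
python3 go.py .520 -.204 .13 -.074;python3 - <<'E'
from fit import *
a=get_image("scene")[80:180,220:340]
cv2.imwrite("pics/g3.png",cv2.cvtColor(cv2.resize(a,(720,600),interpolation=cv2.INTER_CUBIC),cv2.COLOR_RGB2BGR))
E
```

```text
t 6.15 pos [0.4749 0.2546 0.1323] shift(units) [-11.498  -0.739   0.036] turn [ 0.0057 -0.0021  0.2361] w 0.0591 F [-0.  -0.5 -1.6] 65.5
```

View pics/g3.png

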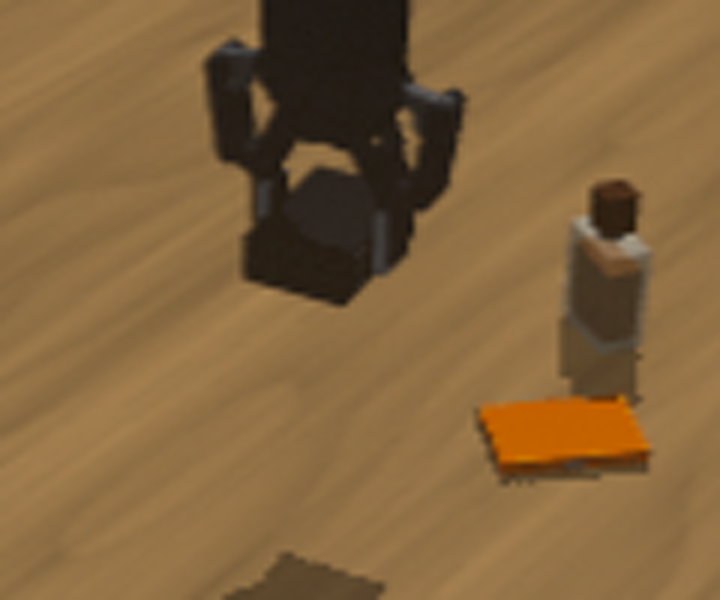

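All three palettes lifted together (crop (325,235)), none left behind. Now turn and carry to above the bay.

Call:
{"method": "move_arm", "body": {"rows": [{"x":0,"y":0,"z":0,"rx":0,"ry":0,"rz":0.118,"fingers":0.5},{"x":0,"y":0,"z":0,"rx":0,"ry":0,"rz":0.118,"fingers":0.5},{"x":-0.4,"y":0.1,"z":0,"rx":0,"ry":0,"rz":0,"fingers":0.5},{"x":-0.8,"y":0.15,"z":0,"rx":0,"ry":0,"rz":0,"fingers":0.5},{"x":-0.8,"y":0.15,"z":0,"rx":0,"ry":0,"rz":0,"fingers":0.5},{"x":-0.8,"y":0.15,"z":0,"rx":0,"ry":0,"rz":0,"fingers":0.5},{"x":-0.8,"y":0.15,"z":0,"rx":0,"ry":0,"rz":0,"fingers":0.5},{"x":-0.8,"y":0.15,"z":0,"rx":0,"ry":0,"rz":0,"fingers":0.5}]}}

```text
clock: 6.87
eef_pos: [0.4921, 0.0742, 0.1259]
eef_rot: [[0.074, 0.997, -0.004], [0.997, -0.074, -0.0], [-0.0, -0.004, -1.0]]
ft_force: [0.3, -0.5, -1.7]
grip_width: 0.0587
finger_force: 65.5
```

Call:
{"method": "move_arm", "body": {"rows": [{"x":-0.8,"y":0.15,"z":0,"rx":0,"ry":0,"rz":0,"fingers":0.5},{"x":-0.8,"y":0.15,"z":0,"rx":0,"ry":0,"rz":0,"fingers":0.5},{"x":-0.8,"y":0.15,"z":0,"rx":0,"ry":0,"rz":0,"fingers":0.5},{"x":-0.8,"y":0.15,"z":0,"rx":0,"ry":0,"rz":0,"fingers":0.5},{"x":-0.8,"y":0.15,"z":0,"rx":0,"ry":0,"rz":0,"fingers":0.5},{"x":-0.8,"y":0.15,"z":0,"rx":0,"ry":0,"rz":0,"fingers":0.5},{"x":-0.8,"y":0.15,"z":0,"rx":0,"ry":0,"rz":0,"fingers":0.5},{"x":-0.5,"y":0.1,"z":0,"rx":0,"ry":0,"rz":0,"fingers":0.5}]}}

```text
clock: 7.53
eef_pos: [0.5201, -0.1735, 0.1258]
eef_rot: [[0.075, 0.997, -0.003], [0.997, -0.075, 0.001], [0.0, -0.003, -1.0]]
ft_force: [0.2, 0.2, -1.9]
grip_width: 0.0588
finger_force: 65.5
```

Call:
{"method": "move_arm", "body": {"rows": [{"x":-0.45,"y":-0.03,"z":0,"rx":0,"ry":0,"rz":0,"fingers":0.5},{"x":0,"y":0,"z":0,"rx":0,"ry":0,"rz":0,"fingers":0.5},{"x":0,"y":0,"z":0,"rx":0,"ry":0,"rz":0,"fingers":0.5},{"x":0,"y":0,"z":0,"rx":0,"ry":0,"rz":0,"fingers":0.5},{"x":0,"y":0,"z":0,"rx":0,"ry":0,"rz":0,"fingers":0.5}]}}

```text
clock: 7.95
eef_pos: [0.5186, -0.1877, 0.1274]
eef_rot: [[0.073, 0.997, -0.002], [0.997, -0.073, 0.001], [0.001, -0.002, -1.0]]
ft_force: [0.8, -0.3, -2.1]
grip_width: 0.0588
finger_force: 65.5
```

```bash
python3 go.py .520 -.204 .13 -.074;python3 - <<'E'
from fit import *
a=get_image("scene")[150:270,130:260];b=get_image("top")[190:270,290:360]
cv2.imwrite("pics/g4.png",cv2.cvtColor(np.hstack([cv2.resize(a,(433,400),interpolation=cv2.INTER_CUBIC),cv2.resize(b,(350,400),interpolation=cv2.INTER_CUBIC)]),cv2.COLOR_RGB2BGR))
E
```

```text
t 7.95 pos [ 0.5186 -0.1877  0.1274] shift(units) [-0.405  0.065 -0.066] turn [-0.0016 -0.0009  0.0009] w 0.0588 F [ 0.8 -0.3 -2.1] 65.5
```

View pics/g4.png

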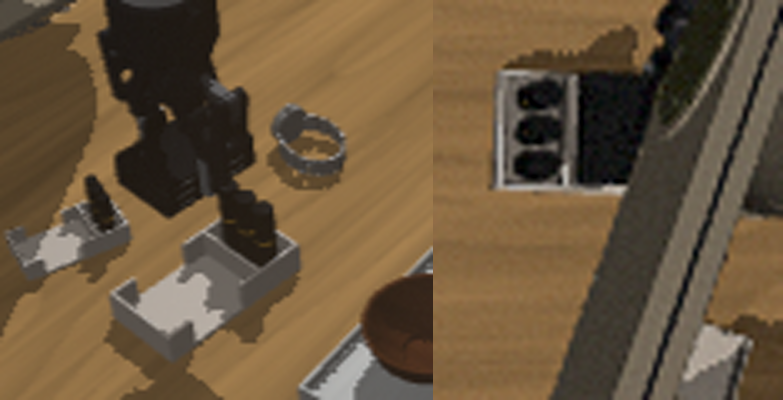

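The pile is held above and beside the lipsticks, near the bay. Next I check the pile's offset from the TCP by its visible lower corner, around scene pixel (182,215).

Run:
```python
from fit import *
s=get_state();R=s["eef_rot"];p=s["eef_pos"]
im=get_image("scene").astype(float);w=(164,196,190,222)
sub=im[w[1]:w[3],w[0]:w[2]];M=(sub.max(2)<62).astype(np.float32)
def r(dx,dy,dz):
    P=np.array([[a*.043+dx,b*.03+dy,dz-.0024-c*.027] for a in(-1,1) for b in(-1,1) for c in(0,1)])@R.T+p
    u=(proj("scene",P)+.5-[w[0],w[1]])*4-.5;m=np.zeros((26*4,26*4),np.uint8)
    cv2.fillConvexPoly(m,cv2.convexHull(np.round(u*16).astype(np.int32)),1,shift=4);return cv2.resize(m.astype(np.float32),(26,26),interpolation=cv2.INTER_AREA)
for row,rr in zip(M,r(0,0,0)): print(''.join('.#'[int(v)] for v in row),''.join('.-+#'[int(v*3.01)] for v in rr))
C=sorted((np.abs(r(dx,dy,dz)-M).sum(),dx,dy,dz) for dx in np.arange(-6,6.1,1)/1e3 for dy in (-2e-3,0,2e-3) for dz in np.arange(-4,4.1,1)/1e3)
print(np.array(C[:10]).round(4))
```

```text
.######################### ##########################
.######################### ##########################
.######################### ##########################
.######################### ##########################
.######################### ##########################
.######################### +#########################
.######################### +#########################
..######################## -#########################
..######################## .#########################
...####################### ..+#######################
....###################### ...-######################
......################.### .....+####################
.......################### ......+###################
.........################# .......-+################+
..........##############.. .........+##############-.
...........############... ..........-###########+...
.............########..... ............+########-....
..............#####....... .............-#####+......
................##........ ...............+##-.......
.......................... ................-.........
#...................
[... 154 characters left out ...]
.............. ..........................
.......................... ..........................
.......................... ..........................
[[ 1.57500e+01  2.00000e-03  0.00000e+00  0.00000e+00]
 [ 1.58125e+01  4.00000e-03 -2.00000e-03  3.00000e-03]
 [ 1.63750e+01  3.00000e-03 -2.00000e-03  2.00000e-03]
 [ 1.65000e+01  4.00000e-03 -2.00000e-03  2.00000e-03]
 [ 1.68125e+01  0.00000e+00  2.00000e-03 -3.00000e-03]
 [ 1.70000e+01  1.00000e-03  2.00000e-03 -2.00000e-03]
 [ 1.70000e+01  3.00000e-03  0.00000e+00  1.00000e-03]
 [ 1.71250e+01  3.00000e-03  0.00000e+00  0.00000e+00]
 [ 1.71875e+01  1.00000e-03  0.00000e+00 -1.00000e-03]
 [ 1.73125e+01  3.00000e-03 -2.00000e-03  1.00000e-03]]
```

The prediction matches within about 1–2 mm. Now tilt 14° with the +y end up, above the bay.

Call:
{"method": "move_arm", "body": {"rows": [{"x":-0.38,"y":0.06,"z":0.4,"rx":0,"ry":0,"rz":0,"fingers":0.5},{"x":0,"y":0,"z":0.4,"rx":0,"ry":0,"rz":0,"fingers":0.5},{"x":0,"y":0,"z":0,"rx":0,"ry":0.082,"rz":0,"fingers":0.5},{"x":0,"y":0,"z":0,"rx":0,"ry":0.081,"rz":0,"fingers":0.5},{"x":0,"y":0,"z":0,"rx":0,"ry":0.081,"rz":0,"fingers":0.5},{"x":0,"y":0,"z":0,"rx":0,"ry":0,"rz":0,"fingers":0.5},{"x":0,"y":0,"z":0,"rx":0,"ry":0,"rz":0,"fingers":0.5},{"x":0,"y":0,"z":0,"rx":0,"ry":0,"rz":0,"fingers":0.5}]}}

```text
clock: 8.77
eef_pos: [0.5204, -0.2041, 0.0964]
eef_rot: [[0.072, 0.997, 0.017], [0.968, -0.074, 0.239], [0.24, -0.0, -0.971]]
ft_force: [0.8, 0.2, -2.1]
grip_width: 0.059
finger_force: 65.5
```

```bash
python3 go.py .5203 -.2029 .06 -.074 .244
```

```text
t 8.7667 pos [ 0.5204 -0.2041  0.0964] shift(units) [-0.19  -0.004  0.891] turn [-0.0003  0.0019 -0.    ] w 0.059 F [ 0.8  0.2 -2.1] 65.5
```

Call:
{"method": "move_arm", "body": {"rows": [{"x":-0.1,"y":0,"z":0.45,"rx":0,"ry":0,"rz":0,"fingers":0.5},{"x":-0.09,"y":0,"z":0.44,"rx":0,"ry":0,"rz":0,"fingers":0.5},{"x":0,"y":0,"z":0,"rx":0,"ry":0,"rz":0,"fingers":0.5},{"x":0,"y":0,"z":0,"rx":0,"ry":0,"rz":0,"fingers":0.5},{"x":0,"y":0,"z":0,"rx":0,"ry":0,"rz":0,"fingers":0.5},{"x":0,"y":0,"z":0,"rx":0,"ry":0,"rz":0,"fingers":0.5}]}}

```text
clock: 9.27
eef_pos: [0.5214, -0.2032, 0.0617]
eef_rot: [[0.071, 0.997, 0.019], [0.968, -0.073, 0.239], [0.24, 0.002, -0.971]]
ft_force: [0.1, -0.3, -1.6]
grip_width: 0.0587
finger_force: 65.4
```

```bash
python3 go.py .5203 -.2029 .0219 -.074 .244;python3 - <<'E'
from fit import *
a=get_image("scene")[170:270,145:245]
cv2.imwrite("pics/g5.png",cv2.cvtColor(cv2.resize(a,(600,600),interpolation=cv2.INTER_CUBIC),cv2.COLOR_RGB2BGR))
E
```

```text
t 9.2667 pos [ 0.5214 -0.2032  0.0617] shift(units) [-0.234 -0.03   0.966] turn [0.0017 0.0015 0.0012] w 0.0587 F [ 0.1 -0.3 -1.6] 65.4
```

View pics/g5.png

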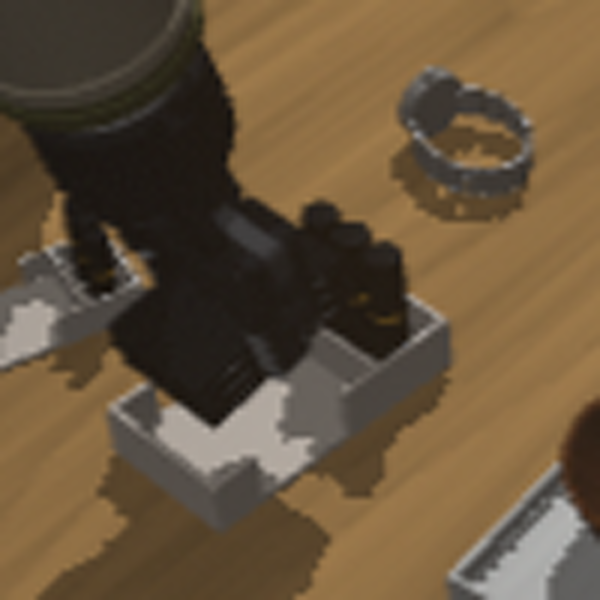

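The pile is tilted with its low end toward the free wall, over the bay and clear of the lipsticks. Lowering it now.

Call:
{"method": "move_arm", "body": {"rows": [{"x":-0.08,"y":-0.03,"z":0.3,"rx":0,"ry":0,"rz":0,"fingers":0.5},{"x":-0.08,"y":0,"z":0.35,"rx":0,"ry":0,"rz":0,"fingers":0.5},{"x":0,"y":0,"z":0,"rx":0,"ry":0,"rz":0,"fingers":0.5},{"x":0,"y":0,"z":0,"rx":0,"ry":0,"rz":0,"fingers":0.5},{"x":0,"y":0,"z":0,"rx":0,"ry":0,"rz":0,"fingers":0.5}]}}

```text
clock: 9.73
eef_pos: [0.5188, -0.2026, 0.0327]
eef_rot: [[0.072, 0.997, 0.017], [0.968, -0.074, 0.242], [0.242, -0.001, -0.97]]
ft_force: [-0.2, -0.3, -2.2]
grip_width: 0.0591
finger_force: 65.4
```

```bash
python3 go.py .5203 -.2029 .0219 -.074 .244
```

```text
t 9.7333 pos [ 0.5188 -0.2026  0.0327] shift(units) [-0.07  0.04  0.26] turn [-0.0012 -0.0007 -0.0004] w 0.0591 F [-0.2 -0.3 -2.2] 65.4
```

Call:
{"method": "move_arm", "body": {"rows": [{"x":-0.03,"y":0.03,"z":0.13,"rx":0,"ry":0,"rz":0,"fingers":0.5},{"x":-0.03,"y":0,"z":0.13,"rx":0,"ry":0,"rz":0,"fingers":0.5},{"x":0,"y":0,"z":0,"rx":0,"ry":0,"rz":0,"fingers":0.5},{"x":0,"y":0,"z":0,"rx":0,"ry":0,"rz":0,"fingers":0.5},{"x":0,"y":0,"z":0,"rx":0,"ry":0,"rz":0,"fingers":0.5},{"x":0,"y":0,"z":0,"rx":0,"ry":0,"rz":0,"fingers":0.5}]}}

```text
clock: 10.23
eef_pos: [0.5207, -0.2029, 0.0229]
eef_rot: [[0.072, 0.997, 0.018], [0.968, -0.074, 0.241], [0.241, 0.001, -0.97]]
ft_force: [0.5, 0.3, -1.6]
grip_width: 0.059
finger_force: 65.4
```

```bash
python3 go.py .5202 -.2035 .0175 -.074 .12;python3 - <<'E'
from fit import *
a=get_image("scene")[170:270,145:245]
cv2.imwrite("pics/g6.png",cv2.cvtColor(cv2.resize(a,(600,600),interpolation=cv2.INTER_CUBIC),cv2.COLOR_RGB2BGR))
E
```

```text
t 10.2333 pos [ 0.5207 -0.2029  0.0229] shift(units) [-0.049 -0.012  0.128] turn [ 0.0005 -0.1238  0.    ] w 0.059 F [ 0.5  0.3 -1.6] 65.4
```

View pics/g6.png

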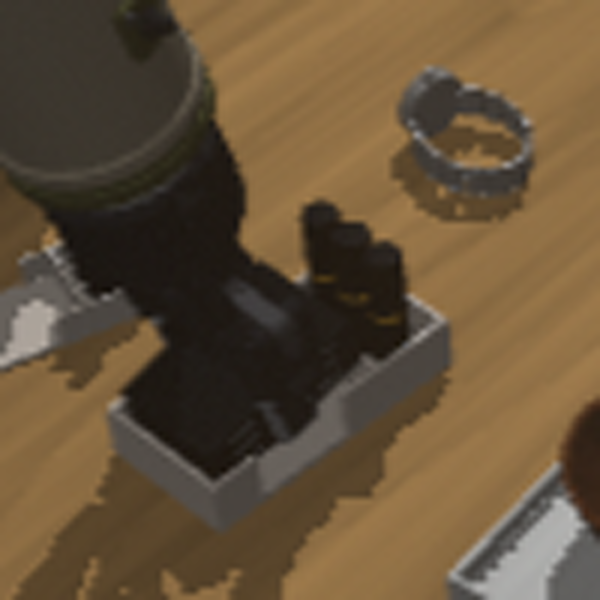

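Call:
{"method": "move_arm", "body": {"rows": [{"x":-0.02,"y":-0.01,"z":0.06,"rx":0,"ry":-0.04,"rz":0,"fingers":0.5},{"x":-0.02,"y":0,"z":0.06,"rx":0,"ry":-0.04,"rz":0,"fingers":0.5},{"x":-0.03,"y":0,"z":0.06,"rx":0,"ry":-0.044,"rz":0,"fingers":0.5},{"x":0,"y":0,"z":0,"rx":0,"ry":0,"rz":0,"fingers":0.5},{"x":0,"y":0,"z":0,"rx":0,"ry":0,"rz":0,"fingers":0.5},{"x":0,"y":0,"z":0,"rx":0,"ry":0,"rz":0,"fingers":0.5},{"x":0,"y":0,"z":0,"rx":0,"ry":0,"rz":0,"fingers":0.5}]}}

```text
clock: 10.87
eef_pos: [0.5201, -0.2044, 0.0153]
eef_rot: [[0.074, 0.997, 0.009], [0.99, -0.074, 0.12], [0.12, 0.0, -0.993]]
ft_force: [0.4, -0.4, -1.5]
grip_width: 0.0593
finger_force: 65.4
```

```bash
python3 go.py .5202 -.2048 .008 -.074 0
```

```text
t 10.8667 pos [ 0.5201 -0.2044  0.0153] shift(units) [-0.032  0.003  0.181] turn [ 0.0004 -0.1207 -0.0004] w 0.0593 F [ 0.4 -0.4 -1.5] 65.4
```

Call:
{"method": "move_arm", "body": {"rows": [{"x":-0.01,"y":0,"z":0.05,"rx":0,"ry":-0.04,"rz":0,"fingers":0.5},{"x":-0.01,"y":0,"z":0.05,"rx":0,"ry":-0.04,"rz":0,"fingers":0.5},{"x":-0.01,"y":0,"z":0.05,"rx":0,"ry":-0.04,"rz":0,"fingers":0.5},{"x":0,"y":0,"z":0,"rx":0,"ry":0,"rz":0,"fingers":0.5},{"x":0,"y":0,"z":0,"rx":0,"ry":0,"rz":0,"fingers":0.5},{"x":0,"y":0,"z":0,"rx":0,"ry":0,"rz":0,"fingers":0.5},{"x":0,"y":0,"z":0,"rx":0,"ry":0,"rz":0,"fingers":0.5}]}}

```text
clock: 11.45
eef_pos: [0.52, -0.2052, 0.0092]
eef_rot: [[0.075, 0.997, 0.0], [0.997, -0.075, 0.001], [0.001, 0.0, -1.0]]
ft_force: [0.2, -0.2, -1.3]
grip_width: 0.0588
finger_force: 65.5
```

```bash
python3 go.py .5202 -.205 .0016 -.074 0
```

```text
t 11.45 pos [ 0.52   -0.2052  0.0092] shift(units) [0.006 0.004 0.19 ] turn [ 0.0003 -0.0009 -0.0008] w 0.0588 F [ 0.2 -0.2 -1.3] 65.5
```

Level and no contact. Lower gently to the floor.

Call:
{"method": "move_arm", "body": {"rows": [{"x":0,"y":0,"z":0.05,"rx":0,"ry":0,"rz":0,"fingers":0.5},{"x":0,"y":0,"z":0.05,"rx":0,"ry":0,"rz":0,"fingers":0.5},{"x":0,"y":0,"z":0.05,"rx":0,"ry":0,"rz":0,"fingers":0.5},{"x":0,"y":0,"z":0.03,"rx":0,"ry":0,"rz":0,"fingers":0.5},{"x":0,"y":0,"z":0,"rx":0,"ry":0,"rz":0,"fingers":0.5},{"x":0,"y":0,"z":0,"rx":0,"ry":0,"rz":0,"fingers":0.5},{"x":0,"y":0,"z":0,"rx":0,"ry":0,"rz":0,"fingers":0.5},{"x":0,"y":0,"z":0,"rx":0,"ry":0,"rz":0,"fingers":0.5}]}}

```text
clock: 12.12
eef_pos: [0.5199, -0.2047, 0.0017]
eef_rot: [[0.074, 0.997, -0.0], [0.997, -0.074, 0.0], [0.0, -0.0, -1.0]]
ft_force: [-0.1, -0.0, -1.7]
grip_width: 0.0588
finger_force: 65.5
```

```bash
python3 go.py .5202 -.205 .0016 -.074 0
```

```text
t 12.1167 pos [ 0.5199 -0.2047  0.0017] shift(units) [-0.008  0.009  0.002] turn [-0.0001 -0.0001  0.0001] w 0.0588 F [-0.1 -0.  -1.7] 65.5
```

Call:
{"method": "move_arm", "body": {"rows": [{"x":0,"y":0,"z":0.025,"rx":0,"ry":0,"rz":0,"fingers":0.5},{"x":0,"y":0,"z":0,"rx":0,"ry":0,"rz":0,"fingers":0.5},{"x":0,"y":0,"z":0,"rx":0,"ry":0,"rz":0,"fingers":0.5},{"x":0,"y":0,"z":0,"rx":0,"ry":0,"rz":0,"fingers":0.5}]}}

```text
clock: 12.45
eef_pos: [0.52, -0.2047, 0.0016]
eef_rot: [[0.074, 0.997, 0.0], [0.997, -0.074, -0.0], [-0.0, 0.0, -1.0]]
ft_force: [-4.2, 2.1, 6.6]
grip_width: 0.0589
finger_force: 66.5
```

Call:
{"method": "move_arm", "body": {"rows": [{"x":0,"y":0,"z":0.025,"rx":0,"ry":0,"rz":0,"fingers":0.5},{"x":0,"y":0,"z":0,"rx":0,"ry":0,"rz":0,"fingers":0.5},{"x":0,"y":0,"z":0,"rx":0,"ry":0,"rz":0,"fingers":0.5},{"x":0,"y":0,"z":0,"rx":0,"ry":0,"rz":0,"fingers":0.5}]}}

```text
clock: 12.78
eef_pos: [0.5201, -0.2048, 0.0015]
eef_rot: [[0.074, 0.997, -0.0], [0.997, -0.074, -0.0], [-0.0, -0.0, -1.0]]
ft_force: [-8.5, 4.2, 16.6]
grip_width: 0.0589
finger_force: 67.7
```

The pile reached the floor at the predicted height (z 0.0016). I ease the press, then open.

Call:
{"method": "move_arm", "body": {"rows": [{"x":0,"y":0,"z":-0.025,"rx":0,"ry":0,"rz":0,"fingers":0.5},{"x":0,"y":0,"z":0,"rx":0,"ry":0,"rz":0,"fingers":0.5},{"x":0,"y":0,"z":0,"rx":0,"ry":0,"rz":0,"fingers":0.5},{"x":0,"y":0,"z":0,"rx":0,"ry":0,"rz":0,"fingers":0.9},{"x":0,"y":0,"z":0,"rx":0,"ry":0,"rz":0,"fingers":0.9},{"x":0,"y":0,"z":0,"rx":0,"ry":0,"rz":0,"fingers":0.9},{"x":0,"y":0,"z":0,"rx":0,"ry":0,"rz":0,"fingers":0.9},{"x":0,"y":0,"z":0,"rx":0,"ry":0,"rz":0,"fingers":0.9}]}}

```text
clock: 13.45
eef_pos: [0.5198, -0.2047, 0.0006]
eef_rot: [[0.074, 0.997, -0.0], [0.997, -0.074, 0.0], [0.0, -0.0, -1.0]]
ft_force: [1.0, -0.2, 0.3]
grip_width: 0.0769
finger_force: 0.0
```

Call:
{"method": "move_arm", "body": {"rows": [{"x":0,"y":0,"z":-0.3,"rx":0,"ry":0,"rz":0,"fingers":0.9},{"x":0,"y":0,"z":-0.5,"rx":0,"ry":0,"rz":0,"fingers":0.9},{"x":0,"y":0,"z":-0.8,"rx":0,"ry":0,"rz":0,"fingers":0.9},{"x":0,"y":0,"z":-0.9,"rx":0,"ry":0,"rz":0,"fingers":0.9},{"x":0,"y":0,"z":-0.9,"rx":0,"ry":0,"rz":0,"fingers":0.9},{"x":0,"y":0,"z":0,"rx":0,"ry":0,"rz":0,"fingers":0.9},{"x":0,"y":0,"z":0,"rx":0,"ry":0,"rz":0,"fingers":0.9},{"x":0,"y":0,"z":0,"rx":0,"ry":0,"rz":0,"fingers":0.9}]}}

```text
clock: 14.12
eef_pos: [0.52, -0.2047, 0.1374]
eef_rot: [[0.074, 0.997, 0.001], [0.997, -0.074, -0.0], [-0.0, 0.001, -1.0]]
ft_force: [0.2, -1.3, -0.2]
grip_width: 0.0768
finger_force: 0.0
```

```bash
python3 go.py .5202 -.205 .15 -.074 0
python3 - <<'E'
from fit import *
a=get_image("scene")[170:270,145:245];b=get_image("top")[190:250,290:360]
cv2.imwrite("pics/g7.png",cv2.cvtColor(np.hstack([cv2.resize(a,(400,400),interpolation=cv2.INTER_CUBIC),cv2.resize(b,(400,400),interpolation=cv2.INTER_CUBIC)]),cv2.COLOR_RGB2BGR))
E
```

```text
t 14.1167 pos [ 0.52   -0.2047  0.1374] shift(units) [-0.006  0.005 -0.315] turn [0.0009 0.0003 0.    ] w 0.0768 F [ 0.2 -1.3 -0.2] 0.0
```

View pics/g7.png

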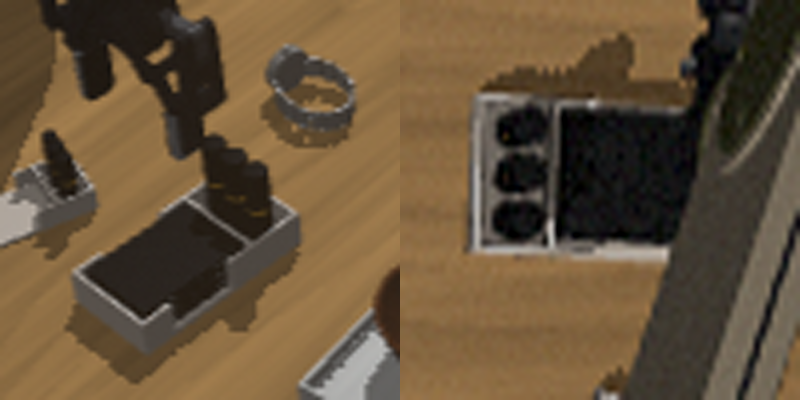

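The pile lies flat and level in the bay (crop centre (165,255)), flush near the rim, and the gripper is clear. Handing in.

```bash
python3 -c "
from station import close_job
print(close_job())"
```

```text
the job is handed in; nothing more can be done
None
```

The three palettes were tipped into the larger organiser's bay as one pile, set on the floor before release, and lay flat in the last picture; I handed the job in at about 14 s of the 43 s limit, with no verdict returned.

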